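# Lay out the sampling tray beside the pump

### The arm

A 7-joint arm with a two-finger parallel gripper is mounted at the origin on a cart in front of the work surface, level with it; the furniture and walls round the work are solid. World frame = base frame: x ahead of the robot, y to its left, z up, the work surface at z = 0. Lengths are in m, angles in rad, forces in N, time in s.
With the tool pointing down it reaches from about 0.425 to 0.875 m from the base axis. Payload 4.7 kg.
Tool frame: the origin (TCP) lies midway between the tips of the shut fingers; the grasp point (between the pads) lies 19 mm behind it; z points along the fingers, y is the line along which they close (so a half turn about z gives the same grasp; the last joint's range is limited). The gripper opens to 87 mm and grips with 3 to 60 N. Pads are 19 mm wide; open, the fingers measure 117 mm over their backs; the gripper's body (75 mm by 190 mm) begins 51 mm behind the grasp point.
Start: joints at [-1.234, 0.321, -0.07, 1.45, 0.023, 1.371, -0.057], TCP at [0.206, 0.616, 0.223] pointing down, gripper open.
Joint ranges: [-2.86, 2.86], [-0.3, 2.09], [-1.38, 1.24], [0.06, 2.45], [-1.56, 4.7], [0.09, 2.05], [-2.69, 2.69]. Speed limits (rad/s): [2.57, 2.57, 3.14, 3.14, 3.14, 3.14, 3.14].

### API

Orientations are given as a rotation vector (axis times angle).
In Python, from bench import monitor, cams, workorder gives the robot as it stands.
- The arm moves only by the tool move_arm, never from a script. Its arguments are lists of equal length, an entry for each row: "slide": the shift along the tool's x, y, z in cm, a list of three; "roll": the turn about the tool's z in rad. In form: {"slide": [[dx, dy, dz], ...], "roll": [roll, ...]}. A call has 1 to 20 rows; each row is the pose to reach, as a shift and turn from the pose commanded when the call began, along the tool's axes at that moment; what a row does not reach only later rows make up. A row lasts 1/10 s, in which the tool goes at most 50 mm and 8.59 degrees, less where a joint would pass 70% of its speed; a pose out of reach is approached as far as the arm can. A call with a gripper value outside its range is refused whole. "gripper" is the finger opening in cm, from 0 to 8.7, set as the call begins (left out, the last holds). The fingers move at their own pace and stop on an object; "squeeze" is the grip in N (left out, the last holds). Time passes only in rows, so rows that repeat a pose let the fingers close. It gives the time, the measured TCP pose, the force, the opening and the grip force at its end, in the units of the state.
- monitor.get_state(): the state, without advancing time (a new reading comes with each control period).
- cams.get_image(name): name is "scene" or "side" or "wrist"; returns the picture (400x640x3 uint8, red, green, blue); there is no depth.
- cams.get_calibration(name): a dict with "mtx" (3x3 intrinsics, pixels), "R" (3x3) and "t" (3): a world point X has camera coordinates R X + t. Camera axes: x right, y down, z forward; pixel columns grow to the right and rows downward; lengths in m; the calibration is good to about 2 mm. A picture is of the moment at which its call begins: read the wrist's pose just before it. get_calibration takes no time and is no camera call; for the wrist camera it gives the pose at the moment of the call.
- workorder.close_job(): hands the job in; it is judged then, once.
The state is a dict: "time": time; "joint_positions": joint angles; "qd": joint speeds; "joint_torque": joint torques, N m; "position": TCP position; "tool_rot": TCP orientation; "ft_force": force on the tool from outside, world axes, zero at the start; "torque": the same for the moment, N m; "grip_width": opening from 0.0 (shut) to 1.0 (fully open); "grip_force": force on a finger pad.
Only numpy, scipy, OpenCV 4.12 (cv2) and the standard library are available. Lean on these libraries where they do the work, as an engineer would, in place of code of your own. Each camera call takes 0.05 s, during which the arm holds its last target. There are 200 camera calls.

### The job

Lay out the white tray for sampling with the things that stand just left of the pump: put the petri dish in the centre of the tray and lay the blue screw cap, open side down as it lies now, centred on top of the dish to keep it clean. On the tray's long centre line stand the wide white bottle behind the dish (at the far end, seen from the robot) and the slim dropper bottle in front of it, each halfway between the dish's rim and that end wall of the tray. Everything upright; leave the brown vial and the red bulb where they are.

Things in the scene. Friction and masses are not known exactly. Their poses are not given: they have to be found in the camera images.
- tray: Shallow white tray, 136 x 264 x 23 mm, fixed to the worktop right of the pump, its long side leading away from the robot (within 0.1 rad of x). Origin: centre of its underside; its own y along it to the far end, its x across it to the right. Floor 2 mm above the origin, flat over 118 x 244 mm; walls 2 mm thick, 22 mm high, inner faces 60 mm (x) and 126 mm (y) from the centre.
- petri_dish: Loose small clear petri dish without lid, 50 mm across, 12 mm high, about 15 g, lying open side up on the worktop left of the pump. A thing wider than the dish rests on its rim, 12 mm up. Origin: centre of its underside, z up; yaw means nothing.
- blue_cap: Loose blue ribbed screw cap of a bottle, 54 mm across, 27 mm high, about 20 g, lying open side down on the worktop left of the pump. Origin: centre of its underside, z up; yaw means nothing.
- white_bottle: Loose white wide-neck plastic bottle, the wider and taller of the two loose white bottles: 47 mm across, 88 mm high, about 35 g; stands on the worktop left of the pump. Origin: centre of its underside, z up; yaw means nothing.
- dropper_bottle: Loose slim white dropper bottle with a green screw cap, the smaller of the two loose white bottles: 30 mm across up to 46 mm, cap 21 mm across, 66 mm high, about 35 g; stands on the worktop left of the pump. Not the fixed one like it, far left by the wash bottle. Origin: centre of its underside, z up; yaw means nothing.
- amber_vial: Brown vial with a black cap, 33 mm across, 60 mm high, standing loose among the things left of the pump. Not part of the job. A grey cord, up to 9 mm high, is fixed on the worktop across this area (x 0.610 to 0.645, y 0.03 to 0.52); no thing stands on it. Origin: centre of its underside, z up; yaw means nothing.
- red_bulb: Red rubber pipette bulb, 47 x 85 x 47 mm, lying loose left of the other things. Not part of the job. Origin: centre of its underside, y along it. Fixed things near by: the blue pump, x 0.31 to 0.61, y -0.125 to 0.105, 190 mm high, which stands between the loose things and the tray; a clear feed bottle at x 0.42, y 0.32, 136 mm across, 262 mm high.
Not all that is in view belongs to the job. What is shaped like the blue_cap but purple is not meant.

How it is judged:
By the outcome, as a careful person would: the job done as asked, in the order asked, and still so for the second after the job is handed in, with the robot touching nothing.
It also fails if it takes over 141 s, if anything falls off the work surface, if the arm or the gripper's body presses on something with over 40 N, if the wrist force passes 120 N, or if a joint passes its speed limit or range.

## Working session

There is one attempt and no reset: what is moved stays moved. The work goes in short steps, Python scripts to look and compute and a tool call to move; the robot and the scene stay as the last step left them, time stands still between calls to the robot, and variables do not carry over. Pictures are saved under pics/ and viewed, at most 16 in all, crops included, and the job is handed in when it is done.

Besides the shell and the picture viewer there is one more tool, called as name(argument=value, ...) on one line, values as JSON. move_arm: Moves the arm, as the interface text tells. Its arguments: {"type":"object","properties":{"slide":{"type":"array","items":{"type":"array","items":{"type":"number"}}},"roll":{"type":"array","items":{"type":"number"}},"gripper":{"type":"number"},"squeeze":{"type":"number"}},"required":["slide","roll"]}

```bash
mkdir -p pics; ls
python3 - <<'E'
from bench import monitor, cams
import cv2
s=monitor.get_state();print(s)
for n in("scene","side"):
    cv2.imwrite(f"pics/{n}0.png",cv2.cvtColor(cams.get_image(n),cv2.COLOR_RGB2BGR))
    c=cams.get_calibration(n);print(n,c)
E
```

```text
pics
{'time': 0.0, 'joint_positions': array([-1.23388968,  0.32182756, -0.07006945,  1.45167197,  0.02260786,
        1.37081266, -0.0569123 ]), 'qd': array([-6.92302343e-05, -4.77742571e-04,  1.23642423e-03, -2.53779253e-04,
       -8.95326737e-04, -5.48181297e-04,  7.89963674e-04]), 'joint_torque': array([ 6.22322859e-04, -4.91285205e+01, -4.03271439e-01, -3.12521839e+01,
       -6.38020132e-02,  4.38769755e-02,  1.85271902e-04]), 'position': array([0.20608143, 0.61587672, 0.22145997]), 'tool_rot': array([-5.04824255e-01, -3.10056322e+00,  3.01963931e-03]), 'ft_force': array([-0.02195769, -0.333317  ,  0.09788559]), 'torque': array([0.01452774, 0.01236295, 0.0410748 ]), 'grip_force': 0.0, 'grip_width': 0.9958267980200128}
scene {'mtx': array([[449.41345918,   0.        , 322.19417307],
       [  0.        , 449.41345918, 201.14924982],
       [  0.        ,   0.        ,   1.        ]]), 'R': array([[-0.9621417 ,  0.27241467, -0.00857827],
       [ 0.16813519,  0.56847707, -0.80533495],
       [-0.21450851, -0.77628865, -0.59275799]]), 't': array([ 0.48002059, -0.12885433,  1.50410854])}
side {'mtx': array([[366.26511649,   0.        , 323.88653791],
       [  0.        , 366.26511649, 200.58307191],
       [  0.        ,   0.        ,   1.        ]]), 'R': array([[-0.99192755,  0.12607864,  0.01356108],
       [ 0.10220533,  0.85820887, -0.50302247],
       [-0.07505863, -0.49757583, -0.86416694]]), 't': array([ 0.50594768, -0.15988374,  1.25142423])}
```

View pics/scene0.png

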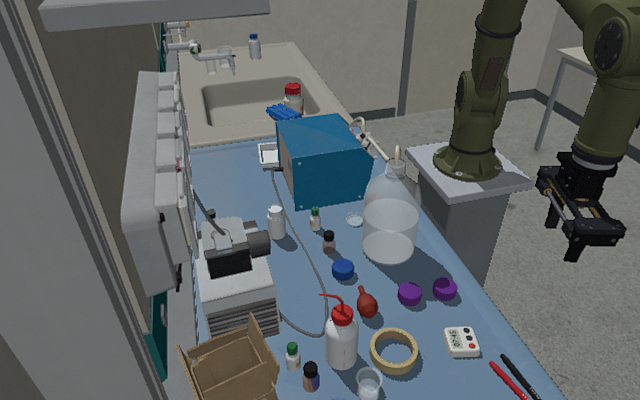

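View pics/side0.png

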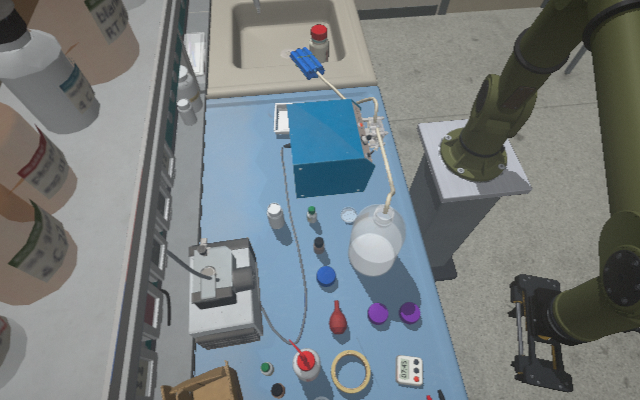

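The scene and side views show the bottle, dropper, vial, dish and cap left of the pump. The tray is mostly hidden behind the pump. I'll get rough positions and the wrist camera geometry.

```bash
cat > h.py <<'E'
import numpy as np, cv2
from scipy.spatial.transform import Rotation as Ro
from bench import monitor, cams
def ray(c,u,v,z):
    d=c["R"].T@np.linalg.solve(c["mtx"],[u,v,1]); o=-c["R"].T@c["t"]
    return o+d*(z-o[2])/d[2]
def proj(c,X):
    p=c["mtx"]@(c["R"]@np.asarray(X,float)+c["t"]); return p[:2]/p[2]
def snap(n,f=None):
    c=cams.get_calibration(n); im=cv2.cvtColor(cams.get_image(n),cv2.COLOR_RGB2BGR)
    if f: cv2.imwrite(f"pics/{f}.png",im); np.savez(f"pics/{f}.npz",**c)
    return c,im
def load(f): return dict(np.load(f"pics/{f}.npz"))
def to(x,y,z,ang=None):
    """shift (cm, tool axes) and roll from current pose to TCP xyz with tool-y axis at angle ang"""
    s=monitor.get_state(); R=Ro.from_rotvec(s["tool_rot"]).as_matrix()
    d=R.T@(np.array([x,y,z])-s["position"])*100
    r=0
    if ang is not None:
        v=R.T@[np.cos(ang),np.sin(ang),0]; r=np.arctan2(-v[0],v[1]); r=(r+np.pi/2)%np.pi-np.pi/2
    print("slide",d.round(2),"roll",round(r,3),"| pos",s["position"].round(4),"t",round(s["time"],2))
E
python3 - <<'E'
from h import *
c=cams.get_calibration("side")
for n,u,v,z in [("white top",275,207,.088),("drop top",312,209,.066),("vial top",319,240,.06),("cap top",326,273,.027),("dish",349,216,.006),("bulb",338,322,.02),("traycorner",275,104,.023),("tray",279,137,.023)]: print(n,ray(c,u,v,z).round(3))
c=cams.get_calibration("scene")
for n,u,v,z in [("white top",277,210,.088),("drop top",315,210,.066),("vial top",328,235,.06),("cap top",343,266,.027),("dish",354,219,.006)]: print(n,ray(c,u,v,z).round(3))
s=monitor.get_state();R=Ro.from_rotvec(s["tool_rot"]).as_matrix();print(R.round(3))
w=cams.get_calibration("wrist");o=-w["R"].T@w["t"]
print("cam in tool",R.T@(o-s["position"]),"\n",(w["R"]@R).round(3),w["mtx"])
E
```

```text
white top [0.673 0.179 0.088]
drop top [0.569 0.186 0.066]
vial top [0.56  0.282 0.06 ]
cap top [0.551 0.368 0.027]
dish [0.457 0.19  0.006]
bulb [0.537 0.499 0.02 ]
traycorner [ 0.652 -0.285  0.023]
tray [ 0.648 -0.13   0.023]
white top [0.674 0.192 0.088]
drop top [0.573 0.192 0.066]
vial top [0.566 0.293 0.06 ]
cap top [0.553 0.375 0.027]
dish [0.459 0.187 0.006]
[[-0.948  0.317 -0.   ]
 [ 0.317  0.948 -0.002]
 [-0.    -0.002 -1.   ]]
cam in tool [ 0.07029947 -0.00038766 -0.16280622] 
 [[-0.     1.     0.   ]
 [-0.966 -0.    -0.259]
 [-0.259 -0.     0.966]] [[344.20591648   0.         323.22718982]
 [  0.         344.20591648 193.60617723]
 [  0.           0.           1.        ]]
```

Run:
```python
import cv2
a=cv2.imread("pics/scene0.png")[120:280,500:640];b=cv2.imread("pics/side0.png")[255:400,480:640]
cv2.imwrite("pics/g.png",cv2.hconcat([cv2.resize(a,(400,500)),cv2.resize(b,(400,500))]))
from h import *
to(.60,.2,.36,0.0)
```

```text
slide [-50.55 -26.97 -13.79] roll 1.248 | pos [0.2061 0.6159 0.2216] t 0.1
```

View pics/g.png

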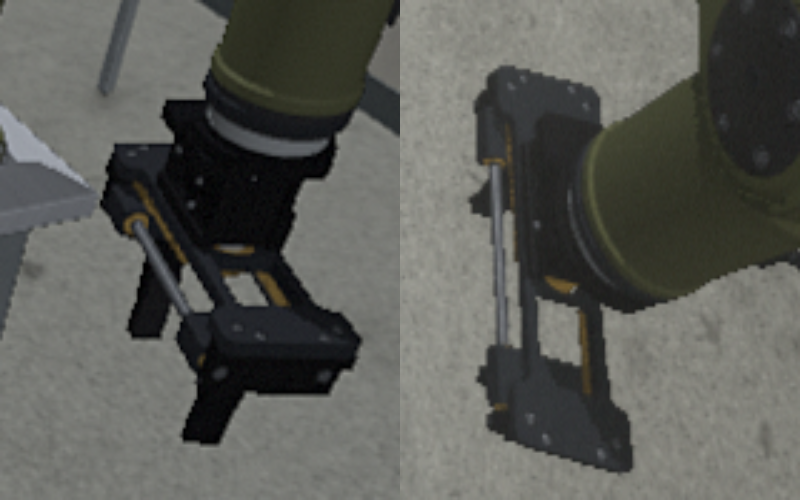

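The crop shows no solid camera on the gripper, only the 190 mm body along the closing line. I'll lift and move to a survey pose.

move_arm(slide=[[0,0,-4.6],[0,0,-9.2],[0,0,-13.8],[-4,-2,-13.8],[-8,-4,-13.8],[-12,-6.3,-13.8],[-16,-8.4,-13.8],[-20,-10.5,-13.8],[-24,-12.6,-13.8],[-28,-14.8,-13.8],[-32,-17,-13.8],[-36,-19,-13.8],[-40,-21.2,-13.8],[-44,-23.4,-13.8],[-48,-25.5,-13.8],[-50.5,-27,-13.8],[-50.5,-27,-13.8],[-50.5,-27,-13.8],[-50.5,-27,-13.8],[-50.5,-27,-13.8]], roll=[0,0,0,0.1,0.2,0.3,0.4,0.5,0.6,0.7,0.8,0.9,1,1.1,1.2,1.25,1.25,1.25,1.25,1.25], gripper=8.7)

```text
time: 2.1
position: [0.5986, 0.202, 0.3605]
tool_rot: [-2.22, -2.222, -0.0]
ft_force: [-0.3, 0.9, -0.1]
grip_width: 1.0
grip_force: 0.0
```

Run:
```python
from h import *
s=monitor.get_state();print(s["position"],s["tool_rot"],s["joint_positions"].round(2),s["time"])
c,im=snap("wrist","w1"); cv2.imwrite("pics/w1b.png",cv2.resize(im,(800,500)))
```

```text
[0.59864139 0.20195196 0.36053077] [-2.21961554e+00 -2.22210612e+00 -3.74721936e-04] [-0.68  0.26  0.4   1.27 -0.1   1.62 -0.29] 2.1
```

View pics/w1b.png

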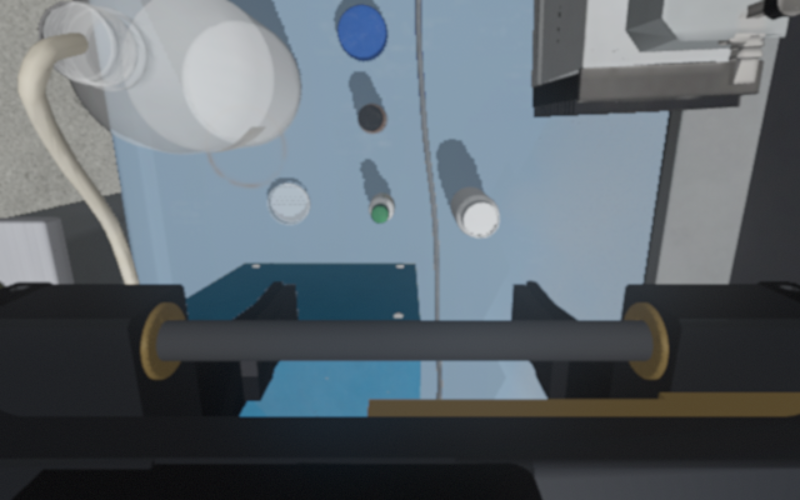

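The wrist view shows all the loose things: cap (362,32), vial (372,118), dish (289,201), dropper cap (380,213) and white bottle top (480,218), in 800-px coordinates. I'll enlarge the region.

Run:
```python
import cv2
a=cv2.imread("pics/w1.png")[0:200,200:420]
cv2.imwrite("pics/w1c.png",cv2.resize(a,None,fx=3,fy=3,interpolation=cv2.INTER_CUBIC))
```

```text
(no output)
```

View pics/w1c.png

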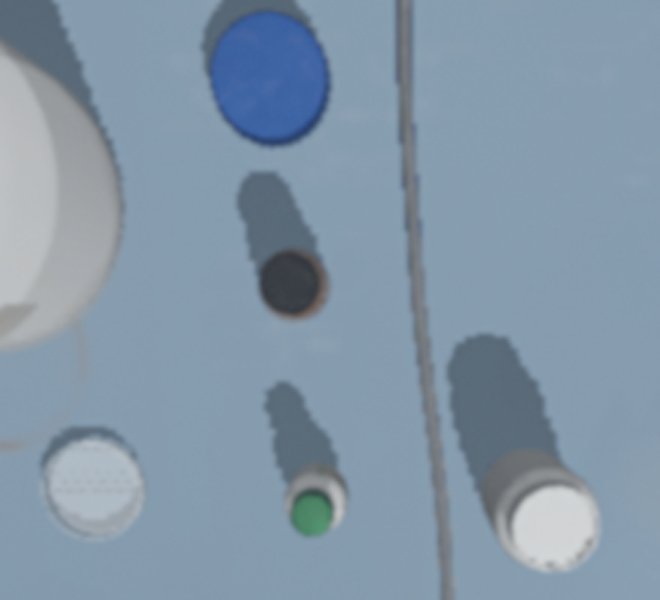

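```bash
cat >> h.py <<'E'
from scipy.optimize import least_squares
def fit(c,bb,r,z0,z1,g):
    """centre xy of an upright cylinder whose silhouette has bbox bb"""
    a=np.linspace(0,2*np.pi,73)
    def f(p):
        P=np.array([proj(c,[p[0]+r*np.cos(t),p[1]+r*np.sin(t),z]) for z in(z0,z1) for t in a])
        return np.r_[P.min(0),P.max(0)]-bb
    s=least_squares(f,g,x_scale=.01); return s.x.round(4),s.fun.round(1)
E
python3 - <<'E'
from h import *
c=load("w1")
B=lambda x0,x1,y0,y1:np.array([200+x0/3,y0/3,200+x1/3,y1/3])
print("dish",fit(c,B(42,144,430,538),.025,0,.012,[.46,.19]))
print("cap",fit(c,B(210,329,10,146),.027,0,.027,[.55,.37]))
print("drop cap",fit(c,B(291,335,490,536),.0105,.064,.066,[.57,.19]))
print("drop body",fit(c,B(286,346,466,536),.015,.03,.046,[.57,.19]))
print("vial",fit(c,B(258,328,248,320),.0165,.02,.045,[.56,.28]))
for r in(.016,.018,.02): print("white",r,fit(c,B(510,598,485,566),r,.087,.088,[.67,.18]))
to(.53,-.20,.36,0)
E
```

```text
dish (array([0.4591, 0.1844]), array([-0.5,  1. ,  0.5, -1. ]))
cap (array([0.554 , 0.3698]), array([-1. , -1.1,  1. ,  1.2]))
drop cap (array([0.5731, 0.1812]), array([-0.5, -0.1,  0.5,  0.1]))
drop body (array([0.5734, 0.1818]), array([-0.8,  0.3,  0.8, -0.3]))
vial (array([0.5641, 0.2808]), array([-1. , -0.8,  1. ,  0.9]))
white 0.016 (array([0.6781, 0.1802]), array([ 2.2,  1.2, -2.2, -1.3]))
white 0.018 (array([0.6781, 0.1801]), array([ 0.7, -0.2, -0.7,  0.2]))
white 0.02 (array([0.678, 0.18 ]), array([-0.9, -1.7,  0.9,  1.8]))
slide [-4.017e+01 -6.900e+00  4.000e-02] roll 0.001 | pos [0.5987 0.2018 0.3606] t 2.15
```

The fits give the object poses to about 1–2 mm. Next I'll look at the tray.

move_arm(slide=[[-4.5,-0.8,0],[-9,-1.6,0],[-13.5,-2.4,0],[-18,-3.2,0],[-22.5,-4,0],[-27,-4.8,0],[-31.5,-5.6,0],[-36,-6.4,0],[-40,-7.2,0],[-44,-8,0],[-47,-8,0],[-47,-8,0],[-47,-8,0],[-47,-8,0]], roll=[0,0,0,0,0,0,0,0,0,0,0,0,0,0])

```text
time: 3.55
position: [0.5194, -0.2675, 0.3605]
tool_rot: [-2.22, -2.222, -0.002]
ft_force: [0.6, -0.0, -0.4]
grip_width: 1.001
grip_force: 0.0
```

Run:
```python
from h import *
s=monitor.get_state();print(s["position"],s["joint_positions"].round(2),s["time"])
c,im=snap("wrist","w2"); cv2.imwrite("pics/w2b.png",cv2.resize(im[:240],(800,300)) if 0 else cv2.resize(im,(800,500)))
```

```text
[ 0.51937166 -0.26753409  0.36046643] [-0.19  0.17  0.73  1.41 -0.12  1.61  0.53] 3.55
```

View pics/w2b.png

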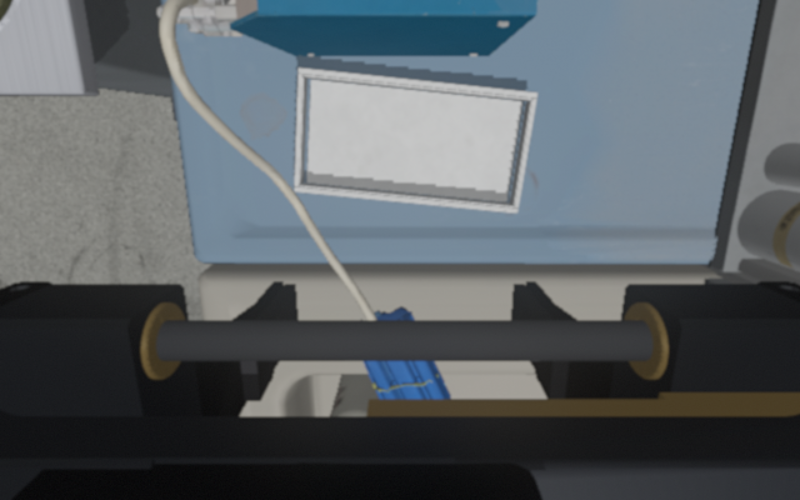

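The tray is fully visible at about (296–536, 68–212). A hose runs past its front-right corner. I'll enlarge for corners.

Run:
```python
import cv2
a=cv2.imread("pics/w2.png")[45:180,220:440]
cv2.imwrite("pics/w2c.png",cv2.resize(a,None,fx=3.6,fy=3.6,interpolation=cv2.INTER_CUBIC))
```

```text
(no output)
```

View pics/w2c.png

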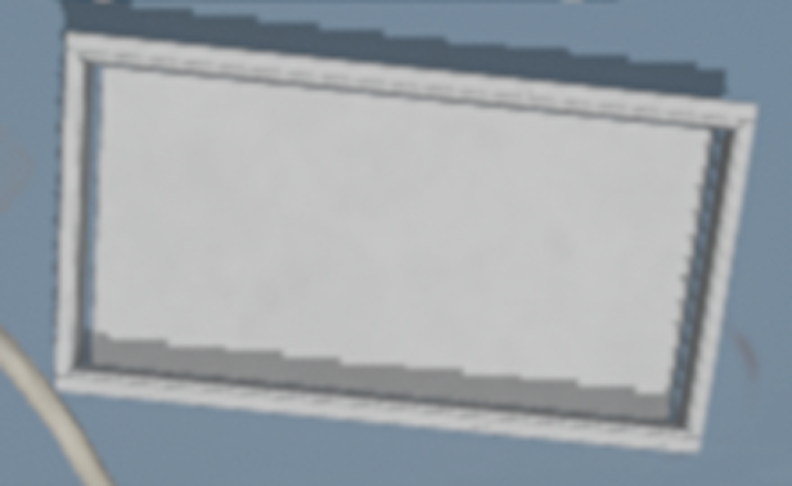

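Run:
```python
from h import *
c=load("w2")
px=np.array([[66,33],[757,105],[699,450],[57,388]])/3.6+[220,45]
loc=np.array([[-.068,-.132],[-.068,.132],[.068,.132],[.068,-.132]])
def W(p,x,y): # tray y axis at angle p[2] from world x; tray x = right of it
    u=np.array([np.cos(p[2]),np.sin(p[2])]); r=np.array([u[1],-u[0]])
    return p[:2]+x*r+y*u
for z in(.0215,.0225):
    f=lambda p:np.concatenate([proj(c,[*W(p,*l),z])-q for l,q in zip(loc,px)])
    s=least_squares(f,[.52,-.2,-.05],x_scale=.01);p=s.x;print(z,p.round(4),s.fun.round(1))
fl=np.array([[102,65],[708,128],[668,430],[90,365]])/3.6+[220,45]
for q in px: print("rim",ray(c,*q,.0225).round(4))
for k,d in(("dish",0),("white",.0755),("drop",-.0755)): print(k,W(p,0,d).round(4))
# hose height: points from scene/side unavailable; print ray of hose near the tray corner
for z in (0,.1,.2): print("hose",z,[ray(c,u*.8,v*.8,z)[:2].round(3) for u,v in((175,40),(210,125),(290,185),(330,260),(375,320))])
cc=c=cams.get_calibration("side")
for n in("scene","side"):
  print(n,[proj(cams.get_calibration(n),[.37,-.1,z]).round() for z in(0,.1,.2)])
to(.4591,.1844,.25,0.1)
```

```text
0.0215 [ 0.5294 -0.2151 -0.0958] [ 0.4 -0.1 -0.1 -0.4 -0.1  0.2 -0.2  0.3]
0.0225 [ 0.5294 -0.2151 -0.0958] [ 0.2 -0.2  0.1 -0.4  0.   0.4 -0.4  0.4]
rim [ 0.4042 -0.1351  0.0225]
rim [ 0.6672 -0.1606  0.0225]
rim [ 0.6542 -0.2949  0.0225]
rim [ 0.3921 -0.2695  0.0225]
dish [ 0.5294 -0.2151]
white [ 0.6045 -0.2223]
drop [ 0.4542 -0.2079]
hose 0 [array([ 0.263, -0.103]), array([ 0.292, -0.195]), array([ 0.381, -0.265]), array([ 0.426, -0.361]), array([ 0.481, -0.444])]
hose 0.1 [array([ 0.312, -0.121]), array([ 0.335, -0.196]), array([ 0.407, -0.253]), array([ 0.443, -0.33 ]), array([ 0.489, -0.397])]
hose 0.2 [array([ 0.361, -0.14 ]), array([ 0.379, -0.196]), array([ 0.434, -0.24 ]), array([ 0.461, -0.299]), array([ 0.496, -0.35 ])]
scene [array([351., 164.]), array([352., 138.]), array([353., 109.])]
side [array([360., 141.]), array([363., 121.]), array([367.,  98.])]
slide [45.19 -5.96 11.09] roll -0.098 | pos [ 0.5194 -0.2675  0.3605] t 3.6
```

Run:
```python
import cv2
a=cv2.imread("pics/side0.png")[40:150,280:420];b=cv2.imread("pics/scene0.png")[90:190,255:395]
cv2.imwrite("pics/hose.png",cv2.vconcat([cv2.resize(x,(560,x.shape[0]*4-140+0),interpolation=cv2.INTER_CUBIC) if 0 else cv2.resize(x,(420,300),interpolation=cv2.INTER_CUBIC) for x in(a,b)]))
```

```text
(no output)
```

View pics/hose.png

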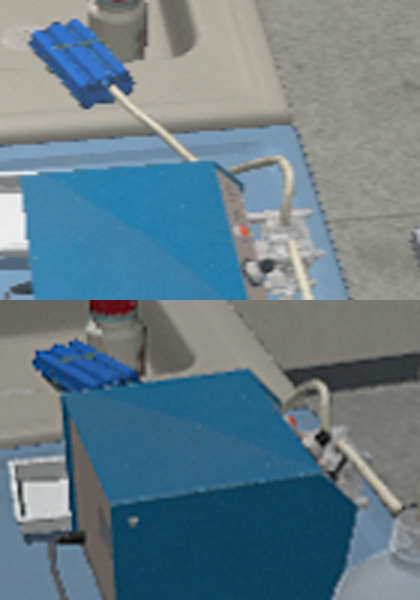

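Run:
```python
from h import *
c=load("w2");s=cams.get_calibration("side")
L=np.array([(190,0),(165,10),(163,40),(180,85),(210,125),(245,157),(270,172),(290,188),(310,222),(330,260),(355,295),(375,320)])*.8
t=np.arange(len(L));tt=np.linspace(0,len(L)-1,400);P=np.c_[np.interp(tt,t,L[:,0]),np.interp(tt,t,L[:,1])]
for u,v in [(316.7,72.3),(330,84),(343.3,97.6),(352,100),(360,100.5),(366,98.5),(370,98),(376.7,104.2),(376,118.8)]:
    r=[]
    for z in np.linspace(0,.35,141):
        X=ray(s,u,v,z); r.append((np.linalg.norm(P-proj(c,X),axis=1).min(),*X.round(3)))
    r=np.array(r); i=[k for k in range(1,140) if r[k,0]<r[k-1,0] and r[k,0]<=r[k+1,0]and r[k,0]<4]
    print((u,v),r[i].round(3).tolist())
```

```text
(316.7, 72.3) [[0.482, 0.483, -0.431, 0.025]]
(330, 84) [[0.203, 0.439, -0.373, 0.015]]
(343.3, 97.6) [[0.258, 0.4, -0.297, 0.015]]
(352, 100) [[0.57, 0.378, -0.249, 0.047]]
(360, 100.5) [[0.71, 0.354, -0.228, 0.062]]
(366, 98.5) [[0.555, 0.341, -0.203, 0.095], [1.293, 0.369, -0.11, 0.187]]
(370, 98) [[0.529, 0.334, -0.184, 0.115], [1.644, 0.356, -0.114, 0.185]]
(376.7, 104.2) [[0.258, 0.316, -0.156, 0.113], [0.419, 0.328, -0.122, 0.147]]
(376, 118.8) [[0.568, 0.331, -0.093, 0.113]]
```

Run:
```python
import cv2
a=cv2.imread("pics/side0.png")[85:225,330:430];b=cv2.imread("pics/w1.png")[0:240,0:260]
cv2.imwrite("pics/hose2.png",cv2.hconcat([cv2.resize(a,(400,560),interpolation=cv2.INTER_CUBIC),cv2.resize(b,(390,560)[:1]+(360,))if 0 else cv2.copyMakeBorder(cv2.resize(b,(390,360)),0,200,0,0,0)]))
```

```text
(no output)
```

View pics/hose2.png

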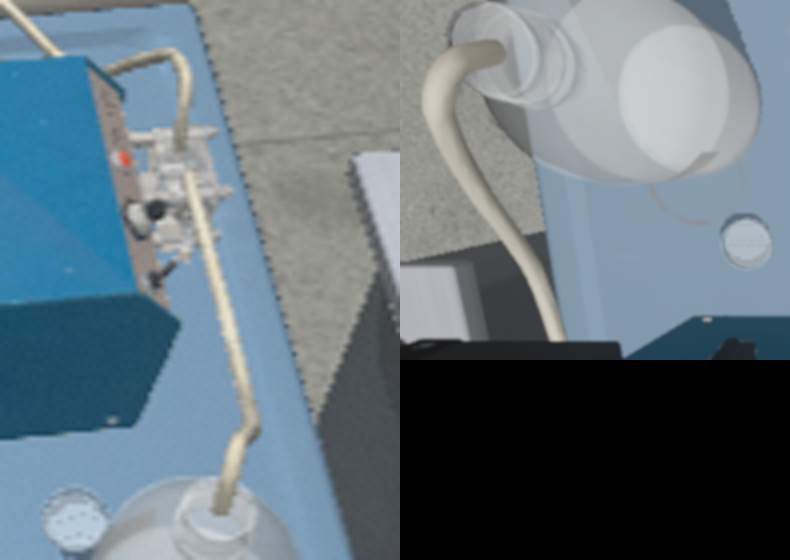

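Run:
```python
from h import *
c=load("w1");s=cams.get_calibration("side")
L=np.array([(165,345),(158,340),(140,285),(112,240),(75,180),(50,135),(42,110),(45,75),(75,52),(100,55)])/1.5
t=np.arange(len(L));tt=np.linspace(0,len(L)-1,400);P=np.c_[np.interp(tt,t,L[:,0]),np.interp(tt,t,L[:,1])]
for u,v in [(380,140),(383.75,152.5),(388.75,172.5),(391,181),(393.75,188.75),(393,193),(387.5,202.5)]:
    r=[]
    for z in np.linspace(0,.4,161):
        X=ray(s,u,v,z); r.append((np.linalg.norm(P-proj(c,X),axis=1).min(),*X.round(3)))
    r=np.array(r); i=[k for k in range(1,160) if r[k,0]<r[k-1,0] and r[k,0]<=r[k+1,0]and r[k,0]<4]
    print((u,v),r[i].round(3).tolist())
```

```text
(380, 140) []
(383.75, 152.5) []
(388.75, 172.5) [[0.271, 0.348, 0.143, 0.152]]
(391, 181) [[0.189, 0.352, 0.179, 0.165]]
(393.75, 188.75) [[0.344, 0.362, 0.227, 0.203]]
(393, 193) [[0.168, 0.379, 0.262, 0.242]]
(387.5, 202.5) [[0.792, 0.408, 0.307, 0.28]]
```

The hose near the dish is at x≈0.35, z≈0.165, so I'll grasp the dish 9 mm further out. The closing fingers will pull it to the centre. Moving above the dish.

move_arm(slide=[[4.5,-0.5,0],[9,-1,0],[13.5,-1.5,0],[18,-2,0],[22.5,-2.5,0],[27,-3,0],[31.5,-3.5,1],[36,-4,3],[40.5,-4.6,5],[45.2,-5.1,6],[45.2,-5.1,11],[45.2,-5.1,15],[45.2,-5.1,15],[45.2,-5.1,15],[45.2,-5.1,15]], roll=[0,0,0,0,0,0,0,0,0,0,0,0,0,0,0])

```text
time: 5.1
position: [0.4698, 0.1834, 0.2134]
tool_rot: [2.222, 2.219, 0.007]
ft_force: [1.1, 0.3, 0.8]
grip_width: 0.998
grip_force: 0.0
```

Run:
```python
from h import *
to(.468,.1844,.004,0)
c,im=snap("wrist","w3"); 
cv2.imwrite("pics/w3b.png",cv2.resize(im,(800,500)))
```

```text
slide [ 0.06 -0.27 20.94] roll -0.002 | pos [0.4698 0.1834 0.2134] t 5.1
```

View pics/w3b.png

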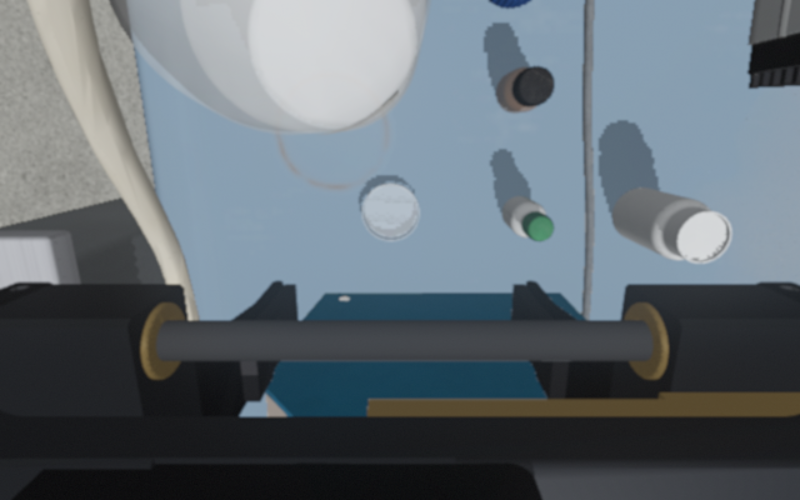

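The dish is at about (390,208), and the hose stays left at x<190. I'll re-fit from this closer view.

Run:
```python
from h import *
c=load("w3")
B=lambda x0,x1,y0,y1:np.array([x0,y0,x1,y1])*.8
print("dish",fit(c,B(360.5,420,176,241),.025,0,.012,[.46,.19]))
print("dropcap",fit(c,B(523,554,212,241),.0105,.064,.066,[.57,.19]))
print("white",fit(c,B(676,731,209,263),.018,.087,.088,[.67,.18]))
to(.468,.1844,.004,0)
```

```text
dish (array([0.4589, 0.1851]), array([ 0.5,  2.3, -0.5, -2.4]))
dropcap (array([0.5704, 0.1819]), array([ 0.7,  0.3, -0.7, -0.3]))
white (array([0.6783, 0.1798]), array([ 0.6,  1.3, -0.6, -1.4]))
slide [ 0.06 -0.29 20.95] roll -0.002 | pos [0.47   0.1832 0.2135] t 5.15
```

move_arm(slide=[[0.1,-0.2,4],[0.1,-0.2,8],[0.1,-0.2,11],[0.1,-0.2,14],[0.1,-0.2,17],[0.1,-0.2,19],[0.1,-0.2,20.3],[0.1,-0.2,20.9],[0.1,-0.2,20.9],[0.1,-0.2,20.9],[0.1,-0.2,20.9]], roll=[0,0,0,0,0,0,0,0,0,0,0])

```text
time: 6.25
position: [0.4675, 0.184, 0.0028]
tool_rot: [2.223, 2.219, 0.004]
ft_force: [-0.1, 0.4, -0.7]
grip_width: 1.0
grip_force: 0.0
```

```bash
python3 -c "
from h import *
to(.468,.185,.004,0);print(monitor.get_state()['ft_force'])"
```

```text
slide [ 0.1   0.05 -0.12] roll -0.002 | pos [0.4675 0.184  0.0028] t 6.25
[-0.06659585  0.44264483 -0.74193913]
```

move_arm(slide=[[0.1,0,-0.1],[0.1,0,-0.1],[0.1,0,-0.1],[0.1,0,-0.1],[0.1,0,-0.1],[0.1,0,-0.1],[0.1,0,-0.1],[0.1,0,-0.1],[0.1,0,-0.1],[0.1,0,-0.1],[0.1,0,-0.1],[0.1,0,-0.1]], roll=[0,0,0,0,0,0,0,0,0,0,0,0], gripper=4, squeeze=6)

```text
time: 7.45
position: [0.4665, 0.1844, 0.0026]
tool_rot: [2.224, 2.219, 0.0]
ft_force: [0.4, -0.3, -0.3]
grip_width: 0.565
grip_force: 6.0
```

Gripped at 49 mm. I'll lift and carry it over the pump to above the tray.

move_arm(slide=[[0,0,-1],[0,0,-4],[0,0,-8],[0,0,-12],[0,0,-16],[0,0,-20],[-1,0.2,-23.5],[-5,0.8,-24.7],[-9,1.4,-24.7],[-13,2,-24.7],[-17.5,2.7,-24.7],[-22,3.4,-24.7],[-26.5,4.2,-24.7],[-31,5,-24.7],[-35.5,5.6,-24.7],[-39,6.3,-24.7],[-40,6.3,-24.7],[-40,6.3,-24.7],[-40,6.3,-24.7]], roll=[0,0,0,0,0,0,0,0,0,0,0,0.02,0.04,0.06,0.08,0.096,0.096,0.096,0.096])

```text
time: 9.35
position: [0.5288, -0.214, 0.2496]
tool_rot: [-2.325, -2.111, -0.001]
ft_force: [-0.1, 0.6, -0.4]
grip_width: 0.562
grip_force: 6.0
```

```bash
python3 -c "
from h import *
to(.5294,-.2151,.007,-.0958)
s=monitor.get_state();print(s['ft_force'],s['grip_force'],s['grip_width'],s['joint_positions'].round(2))"
```

```text
slide [-0.14  0.08 24.26] roll -0.001 | pos [ 0.5288 -0.214   0.2496] t 9.35
[-0.05848696  0.59497686 -0.35925108] 5.994338576674636 0.562405656094204 [-0.27  0.16  0.68  1.64 -0.1   1.39  0.33]
```

move_arm(slide=[[-0.1,0.1,4.5],[-0.1,0.1,9],[-0.1,0.1,13],[-0.1,0.1,17],[-0.1,0.1,20],[-0.1,0.1,22.5],[-0.1,0.1,23.5],[-0.1,0.1,24],[-0.1,0.1,24.3],[-0.1,0.1,24.4],[-0.1,0.1,24.4],[-0.1,0.1,24.4]], roll=[0,0,0,0,0,0,0,0,0,0,0,0])

```text
time: 10.55
position: [0.5302, -0.2169, 0.0064]
tool_rot: [2.327, 2.109, 0.002]
ft_force: [-0.8, -0.2, -0.8]
grip_width: 0.56
grip_force: 6.0
```

```bash
python3 -c "
from h import *
to(.5294,-.2151,.005,-.0958)
s=monitor.get_state();print(s['ft_force'],s['grip_force'],s['grip_width'])"
```

```text
slide [ 0.17 -0.1   0.14] roll -0.002 | pos [ 0.5302 -0.2169  0.0064] t 10.55
[-0.84748626 -0.2134688  -0.80635374] 5.994140403599886 0.560467288610941
```

move_arm(slide=[[0.2,-0.1,0.1],[0.2,-0.1,0.1],[0.2,-0.1,0.1],[0.2,-0.1,0.1]], roll=[0,0,0,0])

```text
time: 10.95
position: [0.5291, -0.2147, 0.005]
tool_rot: [2.327, 2.11, 0.001]
ft_force: [0.1, 0.8, 3.9]
grip_width: 0.558
grip_force: 6.0
```

```bash
python3 -c "
from h import *
to(.5294,-.2151,.005,-.0958)"
```

```text
slide [-0.04  0.03  0.  ] roll -0.002 | pos [ 0.5291 -0.2147  0.005 ] t 10.95
```

move_arm(slide=[[0,0,0],[0,0,0],[0,0,0],[0,0,0],[0,0,0],[0,0,-1],[0,0,-3],[0,0,-7],[0,0,-12],[0,0,-17],[-2,0,-21],[-5,0,-24.5],[-8,0,-24.5],[-8,0,-24.5],[-8,0,-24.5],[-8,0,-24.5]], roll=[0,0,0,0,0,0,0,0,0,0,0,0,0,0,0,0], gripper=7.5)

```text
time: 12.55
position: [0.5211, -0.2929, 0.2492]
tool_rot: [-2.325, -2.111, -0.001]
ft_force: [0.2, 0.1, 0.8]
grip_width: 0.861
grip_force: 0.0
```

Run:
```python
from h import *
to(.554,.3698,.25,0)
c,im=snap("wrist","w4"); cv2.imwrite("pics/w4c.png",cv2.resize(im[20:220,200:460],None,fx=3,fy=3,interpolation=cv2.INTER_CUBIC))
P=[.5294,-.2151];print(((proj(c,[*P,.0085])-[200,20])*3).round(), fit(c,np.r_[0,0,1,1]+300,.025,.002,.014,P)[0] if 0 else "")
```

```text
slide [66.28 -3.13  0.  ] roll -0.097 | pos [ 0.5211 -0.2929  0.2492] t 12.55
[372. 222.]
```

View pics/w4c.png

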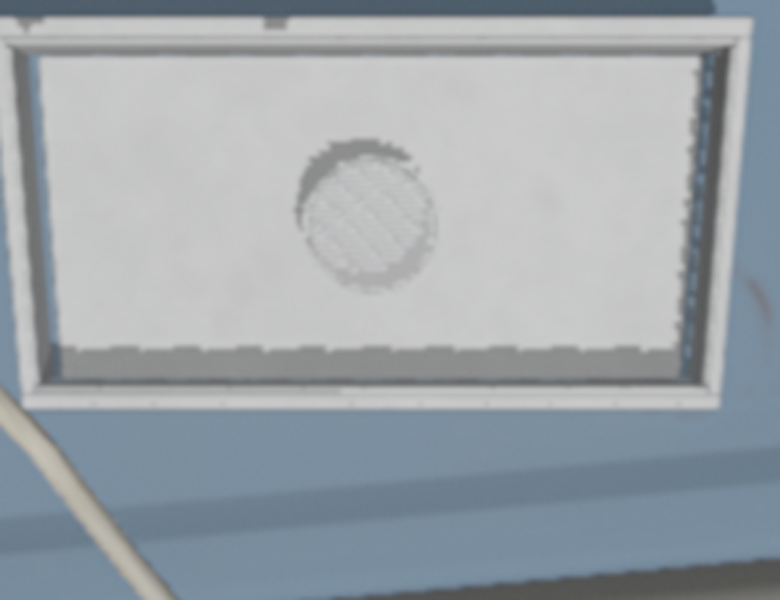

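The dish lies at (370,221) in this crop, against (372,222) predicted for the tray centre. I'll check the tray fit too.

Run:
```python
from h import *
c=load("w4")
o=np.array([200,20])
print(fit(c,np.r_[np.array([303,150])/3+o,np.array([437,293])/3+o],.025,.002,.014,[.53,-.21]))
px=np.array([[752,18],[719,409],[24,407]])/3+o
loc=np.array([[-.068,.132],[.068,.132],[.068,-.132]])
def W(p,x,y):
    u=np.array([np.cos(p[2]),np.sin(p[2])]); r=np.array([u[1],-u[0]]); return p[:2]+x*r+y*u
f=lambda p:np.concatenate([proj(c,[*W(p,*l),.0225])-q for l,q in zip(loc,px)])
s=least_squares(f,[.52,-.2,-.05],x_scale=.01);p=s.x;print(p.round(4),s.fun.round(1))
```

```text
(array([ 0.5288, -0.2152]), array([-0.2,  0.4,  0.2, -0.4]))
[ 0.5292 -0.2151 -0.0985] [ 0.5 -0.1 -0.1 -0.1 -0.4  0.3]
```

The dish is centred within 0.5 mm. Now the cap: I'll approach with the gripper turned about 100°, clear of the feed bottle.

move_arm(slide=[[1,0,-2],[4,0,-4],[8.5,0,-4],[13,-0.5,-4],[17.5,-1,-4],[22,-1,-4],[26.5,-1,-4],[31,-1,-4],[35.5,-1.5,-4],[40,-1.5,-4],[44.5,-2,-4],[49,-2,-4],[53.5,-2.5,-4],[58,-2.8,-4],[62,-3,-2],[66.3,-3.1,0],[66.3,-3.1,5],[66.3,-3.1,7],[66.3,-3.1,7],[66.3,-3.1,7]], roll=[0,0,-0.14,-0.28,-0.42,-0.56,-0.7,-0.84,-0.98,-1.12,-1.26,-1.4,-1.54,-1.68,-1.82,-1.84,-1.84,-1.84,-1.84,-1.84])

```text
time: 14.6
position: [0.5546, 0.3692, 0.18]
tool_rot: [0.27, -3.13, -0.0]
ft_force: [0.2, 0.4, 0.2]
grip_width: 0.862
grip_force: 0.0
```

Run:
```python
from h import *
to(.554,.3698,.008,1.745)
s=monitor.get_state();print(s["joint_positions"].round(2))
c,im=snap("wrist","w5")
hsv=cv2.cvtColor(im,cv2.COLOR_BGR2HSV);m=cv2.inRange(hsv,(105,120,50),(122,255,255))
n,l,st,ce=cv2.connectedComponentsWithStats(m)
for r in st[1:]:
    if r[4]>200: print(r, fit(c,np.array([r[0],r[1],r[0]+r[2],r[1]+r[3]],float),.027,0,.027,[.554,.37]))
```

```text
slide [ 0.04  0.07 17.2 ] roll -0.002 | pos [0.5546 0.3692 0.18  ] t 14.6
[-0.77  0.38  0.18  1.47 -0.07  1.3   1.16]
[ 298  149   55   55 2350] (array([0.5541, 0.3707]), array([-1.2, -2.4,  1.2,  2.5]))
```

move_arm(slide=[[0.1,0.1,4],[0.1,0.1,8],[0.1,0.1,11],[0.1,0.1,14],[0.1,0.1,16],[0.1,0.1,17.1],[0.1,0.1,17.1],[0.1,0.1,17.1],[0.1,0.1,17.1]], roll=[0,0,0,0,0,0,0,0,0])

```text
time: 15.55
position: [0.5552, 0.3703, 0.0108]
tool_rot: [-0.268, 3.127, 0.003]
ft_force: [1.0, -0.3, 1.1]
grip_width: 0.86
grip_force: 0.0
```

```bash
python3 -c "
from h import *
to(.554,.3703,.008,1.745);print(monitor.get_state()['ft_force'])"
```

```text
slide [0.12 0.02 0.28] roll -0.003 | pos [0.5552 0.3703 0.0108] t 15.55
[ 1.01313275 -0.28374241  1.06907041]
```

move_arm(slide=[[0.1,0,0.2],[0.1,0,0.2],[0.1,0,0.2],[0.1,0,0.2],[0.1,0,0.2],[0.1,0,0.2],[0.1,0,0.2],[0.1,0,0.2],[0.1,0,0.2],[0.1,0,0.2]], roll=[0,0,0,0,0,0,0,0,0,0], gripper=4.5, squeeze=8)

```text
time: 16.55
position: [0.5529, 0.3693, 0.0068]
tool_rot: [-0.269, 3.13, 0.0]
ft_force: [-1.2, 0.1, 2.2]
grip_width: 0.616
grip_force: 8.0
```

```bash
python3 -c "
from h import *
to(.5290,-.2151,.27,-.0958);print(monitor.get_state()['position'])"
```

```text
slide [ 12.31 -57.18 -26.33] roll -1.304 | pos [0.5529 0.3693 0.0068] t 16.55
[0.55287726 0.36933026 0.00680859]
```

move_arm(slide=[[0,0,-1],[0,0,-5],[0,0,-9.5],[0,0,-14],[0,0,-18.5],[0,-1,-23],[0,-4,-26.3],[1,-8.5,-26.3],[2,-13,-26.3],[3,-17.5,-26.3],[4,-22,-26.3],[5,-26.5,-26.3],[6,-31,-26.3],[7,-35.5,-26.3],[8,-40,-26.3],[9,-44.5,-26.3],[10,-49,-26.3],[11,-53,-26.3],[12.3,-57.2,-26.3],[12.3,-57.2,-26.3]], roll=[0,0,0,0,0,0.1,0.24,0.38,0.52,0.66,0.8,0.94,1.08,1.22,1.36,1.5,1.64,1.78,1.84,1.84])

```text
time: 18.55
position: [0.5261, -0.2239, 0.2705]
tool_rot: [2.339, 2.093, -0.004]
ft_force: [-1.1, -0.8, -0.2]
grip_width: 0.62
grip_force: 8.0
```

move_arm(slide=[[0,0,0],[0,0,0]], roll=[0,0])

```text
time: 18.75
position: [0.5294, -0.214, 0.2696]
tool_rot: [-2.325, -2.112, -0.001]
ft_force: [-0.1, -0.1, 0.5]
grip_width: 0.619
grip_force: 8.0
```

```bash
python3 -c "
from h import *
to(.5289,-.2151,.0225,-.0958);s=monitor.get_state();print(s['grip_width'],s['grip_force'])"
```

```text
slide [-0.14 -0.04 24.71] roll -0.0 | pos [ 0.5294 -0.214   0.2696] t 18.75
0.6186849464815499 8.000199794769287
```

move_arm(slide=[[-0.1,0,4.5],[-0.1,0,9],[-0.1,0,13],[-0.1,0,17],[-0.1,0,20.5],[-0.1,0,22.5],[-0.1,0,23.6],[-0.1,0,24],[-0.1,0,24],[-0.1,0,24],[-0.1,0,24]], roll=[0,0,0,0,0,0,0,0,0,0,0])

```text
time: 19.85
position: [0.53, -0.2166, 0.0309]
tool_rot: [2.326, 2.109, 0.003]
ft_force: [0.6, 0.2, 0.2]
grip_width: 0.62
grip_force: 8.0
```

```bash
python3 -c "
from h import *
to(.5289,-.2145,.021,-.0958);s=monitor.get_state();print(s['ft_force'])"
```

```text
slide [ 0.2  -0.13  0.98] roll -0.002 | pos [ 0.53   -0.2166  0.0309] t 19.85
[0.64323798 0.18403661 0.21921968]
```

move_arm(slide=[[0.1,-0.1,0.3],[0.1,-0.1,0.5],[0.1,-0.1,0.6],[0.1,-0.1,0.6],[0.1,-0.1,0.6]], roll=[0,0,0,0,0])

```text
time: 20.35
position: [0.5281, -0.2153, 0.0235]
tool_rot: [-2.328, -2.11, -0.0]
ft_force: [-0.4, -0.5, -0.2]
grip_width: 0.618
grip_force: 8.0
```

```bash
python3 -c "
from h import *
to(.5289,-.2145,.021,-.0958);s=monitor.get_state();print(s['ft_force'])"
```

```text
slide [0.09 0.07 0.25] roll -0.002 | pos [ 0.5281 -0.2153  0.0235] t 20.35
[-0.40968047 -0.50307498 -0.22552519]
```

move_arm(slide=[[0.1,0.1,0],[0.1,0.1,0.1],[0.1,0.1,0.15],[0.1,0.1,0.2],[0.1,0.1,0.2],[0.1,0.1,0.2]], roll=[0,0,0,0,0,0])

```text
time: 20.95
position: [0.5292, -0.2144, 0.0215]
tool_rot: [-2.328, -2.11, -0.0]
ft_force: [-0.8, 0.5, -1.1]
grip_width: 0.621
grip_force: 8.0
```

```bash
python3 -c "
from h import *
to(.5289,-.2145,.021,-.0958);s=monitor.get_state();print(s['ft_force'])"
```

```text
slide [-0.01 -0.03  0.05] roll -0.002 | pos [ 0.5292 -0.2144  0.0215] t 20.95
[-0.78001433  0.46614391 -1.10826765]
```

move_arm(slide=[[0,0,0.05],[0,0,0.05],[0,0,0.05]], roll=[0,0,0])

```text
time: 21.25
position: [0.5293, -0.2144, 0.0213]
tool_rot: [2.328, 2.11, 0.0]
ft_force: [-0.6, 0.6, 1.9]
grip_width: 0.619
grip_force: 8.0
```

move_arm(slide=[[0,0,0],[0,0,0],[0,0,0],[0,0,0],[0,0,-0.5],[0,0,-2],[0,0,-6],[0,0,-11],[0,0,-16],[-2,0,-20],[-5,0,-23],[-8,0,-23],[-8,0,-23],[-8,0,-23],[-8,0,-23]], roll=[0,0,0,0,0,0,0,0,0,0,0,0,0,0,0], gripper=7.5)

```text
time: 22.75
position: [0.5216, -0.2928, 0.2511]
tool_rot: [-2.326, -2.111, -0.001]
ft_force: [-0.4, -0.3, 0.2]
grip_width: 0.86
grip_force: 0.0
```

Run:
```python
from h import *
to(.6782,.180,.27,0.)
c,im=snap("wrist","w6"); cv2.imwrite("pics/w6c.png",cv2.resize(im[40:160,250:400],None,fx=4,fy=4,interpolation=cv2.INTER_CUBIC))
hsv=cv2.cvtColor(im,cv2.COLOR_BGR2HSV);m=cv2.inRange(hsv,(105,120,50),(122,255,255));m[220:]=0
n,l,st,ce=cv2.connectedComponentsWithStats(m)
for r in st[1:]:
    if r[4]>200: print(r, fit(c,np.array([r[0],r[1],r[0]+r[2],r[1]+r[3]],float),.027,.014,.041,[.529,-.215]))
```

```text
slide [48.57 11.02 -1.84] roll -0.097 | pos [ 0.5216 -0.2928  0.2511] t 22.75
[ 300   69   47   50 1780] (array([ 0.5294, -0.216 ]), array([-2.4, -1.9,  2.4,  2.1]))
```

View pics/w6c.png

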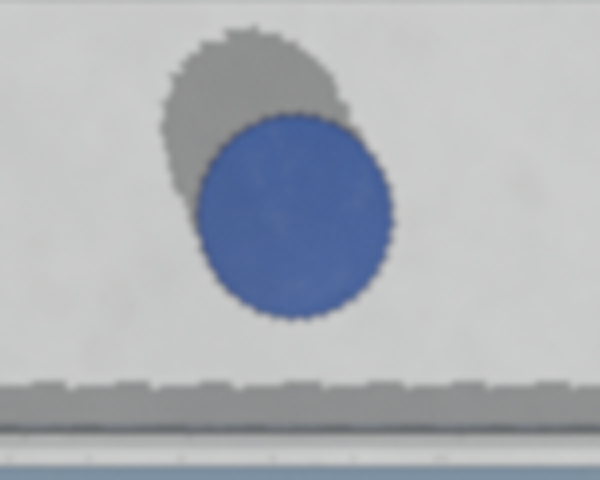

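The cap is centred on the dish within about 1 mm. Next, the white bottle.

move_arm(slide=[[1,0.5,0],[4,1,0],[8.5,2,0],[13,3,0],[17.5,4,0],[22,5,0],[26.5,6,0],[31,7,0],[35.5,8,0],[40,9,0],[44.5,10,0],[48.6,11,0],[48.6,11,4],[48.6,11,8],[48.6,11,10],[48.6,11,10],[48.6,11,10]], roll=[0,0,0,0,0,0,0,0,0,0,0,0,0,0,0,0,0], gripper=7.5)

```text
time: 24.5
position: [0.6782, 0.1803, 0.1514]
tool_rot: [-2.326, -2.111, -0.0]
ft_force: [1.2, 0.6, 0.7]
grip_width: 0.863
grip_force: 0.0
```

```bash
python3 -c "
from h import *
to(.6782,.180,.038,-.0958)
snap('wrist','w7')
im=cv2.imread('pics/w7.png');cv2.imwrite('pics/w7c.png',cv2.resize(im,(800,500)))"
```

```text
slide [-3.000e-02  1.000e-02  1.134e+01] roll -0.001 | pos [0.6782 0.1803 0.1514] t 24.5
```

View pics/w7c.png

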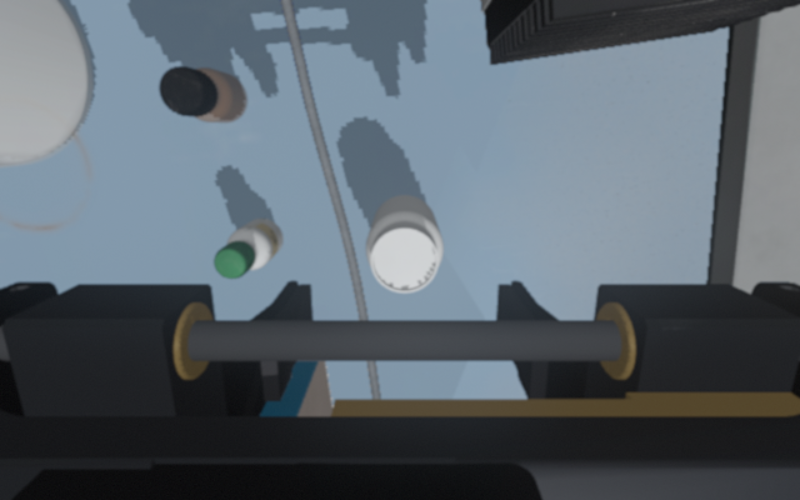

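The bottle's lid disc is at (405,259), between the fingers in x. I'll refine the position from it.

```bash
python3 -c "
from h import *
c=load('w7')
for r in (.018,.019,.02): print(fit(c,np.array([369,226,441,293])*.8,r,.087,.088,[.678,.18]))
print(fit(c,np.array([228-14,241,281,262])*.8,.015,.0,.066,[.57,.18]))
print('dropcap',fit(c,np.array([214,241,255,278])*.8,.0105,.06,.066,[.57,.18]))"
```

```text
(array([0.6786, 0.1794]), array([ 2.6,  1.5, -2.6, -1.7]))
(array([0.6786, 0.1793]), array([ 1.2,  0.2, -1.2, -0.3]))
(array([0.6786, 0.1792]), array([-0.3, -1.1,  0.3,  1.2]))
(array([0.5751, 0.182 ]), array([ -4.1, -20.7,   5.1,  18. ]))
dropcap (array([0.5744, 0.1821]), array([ 1.1,  0.5, -1.1, -0.5]))
```

move_arm(slide=[[0,0,3],[0,0,6],[0,0,8.5],[0,0,10.5],[0,0,11.3],[0,0,11.3],[0,0,11.3]], roll=[0,0,0,0,0,0,0])

```text
time: 25.25
position: [0.6798, 0.1793, 0.0402]
tool_rot: [2.327, 2.109, 0.005]
ft_force: [0.1, 0.2, 0.0]
grip_width: 0.859
grip_force: 0.0
```

```bash
python3 -c "
from h import *
to(.6782,.180,.038,-.0958)"
```

```text
slide [ 0.06 -0.16  0.22] roll -0.002 | pos [0.6798 0.1793 0.0402] t 25.25
```

move_arm(slide=[[0,-0.1,0.1],[0,-0.1,0.1],[0,-0.1,0.1],[0,-0.1,0.1],[0,-0.1,0.1],[0,-0.1,0.1],[0,-0.1,0.1],[0,-0.1,0.1],[0,-0.1,0.1],[0,-0.1,0.1]], roll=[0,0,0,0,0,0,0,0,0,0], gripper=4, squeeze=10)

```text
time: 26.25
position: [0.6775, 0.1791, 0.0373]
tool_rot: [2.328, 2.11, 0.001]
ft_force: [-0.9, -0.2, 2.2]
grip_width: 0.536
grip_force: 10.0
```

```bash
python3 -c "
from h import *
to(.6045,-.2223,.29,-.0958);s=monitor.get_state();print(s['position'],s['ft_force'])"
```

```text
slide [-40.65  -3.33 -25.28] roll -0.002 | pos [0.6775 0.1791 0.0373] t 26.25
[0.67750025 0.17909325 0.03732361] [-0.92264066 -0.18321849  2.15869212]
```

move_arm(slide=[[0,0,-1],[0,0,-4.5],[0,0,-9],[0,0,-13.5],[0,0,-18],[0,0,-22],[-2,0,-25.3],[-6,-0.5,-25.3],[-10.5,-1,-25.3],[-15,-1.2,-25.3],[-19.5,-1.5,-25.3],[-24,-2,-25.3],[-28.5,-2.4,-25.3],[-33,-2.8,-25.3],[-37.5,-3.2,-25.3],[-40.6,-3.3,-25.3],[-40.6,-3.3,-25.3],[-40.6,-3.3,-25.3],[-40.6,-3.3,-25.3]], roll=[0,0,0,0,0,0,0,0,0,0,0,0,0,0,0,0,0,0,0])

```text
time: 28.15
position: [0.6054, -0.22, 0.29]
tool_rot: [-2.325, -2.112, -0.002]
ft_force: [-0.3, 0.5, -0.5]
grip_width: 0.537
grip_force: 10.0
```

```bash
python3 -c "
from h import *
to(.6045,-.2223,.0405,-.0958);s=monitor.get_state();print(s['grip_width'])"
```

```text
slide [-0.27 -0.07 24.95] roll 0.0 | pos [ 0.6054 -0.22    0.29  ] t 28.15
0.5371130629215625
```

move_arm(slide=[[-0.1,0,4.5],[-0.1,0,9],[-0.1,0,13.5],[-0.1,0,17.5],[-0.1,0,20.5],[-0.1,0,22.5],[-0.1,0,23.7],[-0.1,0,24.3],[-0.1,0,24.3],[-0.1,0,24.3],[-0.1,0,24.3]], roll=[0,0,0,0,0,0,0,0,0,0,0])

```text
time: 29.25
position: [0.6057, -0.2231, 0.0484]
tool_rot: [2.326, 2.109, 0.002]
ft_force: [0.2, 1.0, -1.2]
grip_width: 0.537
grip_force: 10.0
```

```bash
python3 -c "
from h import *
to(.6045,-.2223,.0402,-.0958);s=monitor.get_state();print(s['ft_force'])"
```

```text
slide [ 0.06 -0.13  0.82] roll -0.002 | pos [ 0.6057 -0.2231  0.0484] t 29.25
[ 0.21810706  1.03838832 -1.24455568]
```

move_arm(slide=[[0,-0.1,0.2],[0,-0.1,0.4],[0,-0.1,0.6],[0,-0.1,0.7],[0,-0.1,0.7],[0,-0.1,0.7]], roll=[0,0,0,0,0,0])

```text
time: 29.85
position: [0.6037, -0.2227, 0.04]
tool_rot: [-2.328, -2.11, -0.0]
ft_force: [0.6, -0.6, -0.2]
grip_width: 0.536
grip_force: 10.0
```

```bash
python3 -c "
from h import *
to(.6045,-.2223,.0395,-.0958);s=monitor.get_state();print(s['ft_force'])"
```

```text
slide [0.05 0.07 0.05] roll -0.002 | pos [ 0.6037 -0.2227  0.04  ] t 29.85
[ 0.5961966  -0.64350854 -0.20670483]
```

Close to the floor; a small correction, a touch lower, then release by a small opening (5.6 cm) and rise.

move_arm(slide=[[0.05,0.08,0],[0.05,0.08,0.05],[0.05,0.08,0.05],[0.05,0.08,0.05]], roll=[0,0,0,0])

```text
time: 30.25
position: [0.6048, -0.2222, 0.0398]
tool_rot: [2.327, 2.11, 0.001]
ft_force: [0.8, 0.6, 0.7]
grip_width: 0.537
grip_force: 10.0
```

move_arm(slide=[[0,0,0],[0,0,0],[0,0,0],[0,0,0],[0,0,-0.5],[0,0,-2],[0,0,-5],[0,0,-9],[0,0,-13],[0,0,-17],[-3,-3,-21],[-6,-6,-22],[-8,-8,-22],[-8,-8,-22],[-8,-8,-22],[-8,-8,-22]], roll=[0,0,0,0,0,0,0,0,0,0,0,0,0,0,0,0], gripper=5.6)

```text
time: 31.85
position: [0.5181, -0.2927, 0.2598]
tool_rot: [-2.325, -2.112, -0.002]
ft_force: [0.5, -0.6, -0.7]
grip_width: 0.644
grip_force: 0.0
```

Run:
```python
from h import *
to(.5735,.182,.20,-.0958)
c,im=snap("wrist","w8"); cv2.imwrite("pics/w8c.png",cv2.resize(im[0:200,180:440],None,fx=3,fy=3,interpolation=cv2.INTER_CUBIC))
for z in(.087,.09):print(((proj(c,[.6045,-.2223,z])-[180,0])*3).round())
```

```text
slide [47.78  0.96  6.02] roll -0.0 | pos [ 0.5181 -0.2927  0.2598] t 31.85
[683. 277.]
[685. 277.]
```

View pics/w8c.png

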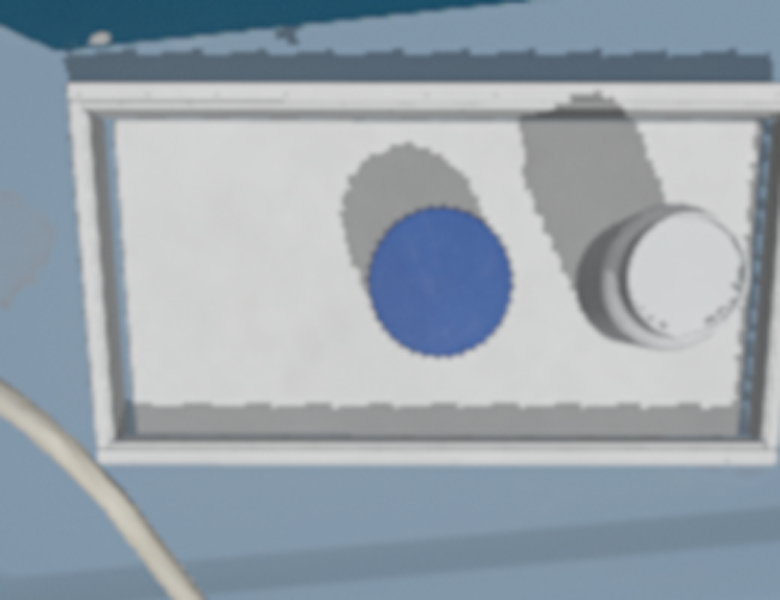

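The bottle stands upright with its lid centred near (685,272), against (684,277) expected. I'll quantify that against the cap.

Run:
```python
from h import *
c=load("w8")
B=lambda a:np.array([180,0,180,0])+np.array(a)/3
print(fit(c,B([369,206,512,357]),.027,.014,.041,[.529,-.215]))
for r in(.018,.0195):print(fit(c,B([625,207,745,338]),r,.089,.09,[.6,-.22]))
```

```text
(array([ 0.5297, -0.216 ]), array([-1.5, -1.1,  1.5,  1.3]))
(array([ 0.6046, -0.2213]), array([ 0.5,  1.5, -0.5, -1.6]))
(array([ 0.6046, -0.2214]), array([-1.2, -0.1,  1.2,  0.1]))
```

Bottle within 1 mm. Now the dropper bottle.

move_arm(slide=[[1,0,0],[4,0,0],[8.5,0,0],[13,0.5,0],[17.5,0.5,0],[22,0.5,0],[26.5,0.5,0],[31,0.8,0],[35.5,1,0],[40,1,0],[44.5,1,1],[47.8,1,4],[47.8,1,8],[47.8,1,11],[47.8,1,11],[47.8,1,11],[47.8,1,11]], roll=[0,0,0,0,0,0,0,0,0,0,0,0,0,0,0,0,0], gripper=6.5)

```text
time: 33.6
position: [0.5751, 0.1813, 0.1518]
tool_rot: [2.327, 2.109, 0.005]
ft_force: [0.6, -0.7, -0.0]
grip_width: 0.745
grip_force: 0.0
```

Run:
```python
from h import *
to(.573,.182,.018,-.0958)
c,im=snap("wrist","w9")
hsv=cv2.cvtColor(im,cv2.COLOR_BGR2HSV);m=cv2.inRange(hsv,(55,80,30),(85,255,255))
n,l,st,ce=cv2.connectedComponentsWithStats(m)
for r in st[1:]:
    if r[4]>60: print(r, fit(c,np.array([r[0],r[1],r[0]+r[2],r[1]+r[3]],float),.0105,.05,.066,[.573,.182]))
```

```text
slide [ 0.02 -0.26 13.38] roll -0.002 | pos [0.5751 0.1813 0.1518] t 33.6
[306 184  25  27 545] (array([0.5718, 0.1802]), array([-1.5, -2.3,  1.5,  2.3]))
```

move_arm(slide=[[0,-0.2,4],[0,-0.2,7.5],[0,-0.2,10],[0,-0.2,12],[0,-0.2,13.3],[0,-0.2,13.4],[0,-0.2,13.4],[0,-0.2,13.4]], roll=[0,0,0,0,0,0,0,0])

```text
time: 34.45
position: [0.5731, 0.1813, 0.0172]
tool_rot: [2.327, 2.109, 0.004]
ft_force: [0.1, -0.3, 0.3]
grip_width: 0.748
grip_force: 0.0
```

```bash
python3 -c "
from h import *
to(.5728,.1813,.018,-.0958)"
```

```text
slide [-0.   -0.03 -0.08] roll -0.002 | pos [0.5731 0.1813 0.0172] t 34.45
```

move_arm(slide=[[0,0,0],[0,0,0],[0,0,0],[0,0,0],[0,0,0],[0,0,0],[0,0,0],[0,0,0],[0,0,0],[0,0,0]], roll=[0,0,0,0,0,0,0,0,0,0], gripper=2.2, squeeze=10)

```text
time: 35.45
position: [0.5718, 0.1809, 0.0156]
tool_rot: [-2.327, -2.11, -0.0]
ft_force: [-1.2, 0.5, -0.2]
grip_width: 0.34
grip_force: 10.0
```

```bash
python3 -c "
from h import *
to(.4542,-.2079,.28,-.0958);s=monitor.get_state();print(s['grip_width']*87,s['position'])"
```

```text
slide [-39.84  -7.9  -26.44] roll -0.002 | pos [0.5718 0.1809 0.0156] t 35.45
29.538153144636983 [0.57182518 0.18085785 0.01558021]
```

move_arm(slide=[[0,0,-1],[0,0,-4.5],[0,0,-9],[0,0,-13.5],[0,0,-18],[0,0,-22],[-2,0,-24],[-6,-1,-24],[-10.5,-2,-24],[-15,-3,-24],[-19.5,-4,-24],[-24,-5,-24],[-28.5,-6,-24],[-33,-7,-24],[-37.5,-7.8,-24],[-39.8,-7.8,-24],[-39.8,-7.8,-24],[-39.8,-7.8,-24],[-39.8,-7.8,-24]], roll=[0,0,0,0,0,0,0,0,0,0,0,0,0,0,0,0,0,0,0])

```text
time: 37.35
position: [0.4557, -0.2061, 0.2556]
tool_rot: [-2.325, -2.112, -0.001]
ft_force: [-0.6, 0.5, -1.2]
grip_width: 0.341
grip_force: 10.0
```

```bash
python3 -c "
from h import *
to(.4542,-.2079,.018,-.0958);s=monitor.get_state();print(s['grip_width']*87)"
```

```text
slide [-0.21 -0.13 23.76] roll -0.0 | pos [ 0.4557 -0.2061  0.2556] t 37.35
29.70692140428182
```

move_arm(slide=[[-0.1,-0.1,4.5],[-0.1,-0.1,9],[-0.1,-0.1,13],[-0.1,-0.1,16.5],[-0.1,-0.1,19.5],[-0.1,-0.1,21.5],[-0.1,-0.1,22.6],[-0.1,-0.1,23],[-0.1,-0.1,23],[-0.1,-0.1,23],[-0.1,-0.1,23]], roll=[0,0,0,0,0,0,0,0,0,0,0])

```text
time: 38.45
position: [0.4552, -0.2087, 0.0266]
tool_rot: [2.326, 2.109, 0.003]
ft_force: [0.6, 0.4, -0.7]
grip_width: 0.341
grip_force: 10.0
```

```bash
python3 -c "
from h import *
to(.4542,-.2079,.018,-.0958);s=monitor.get_state();print(s['ft_force'])"
```

```text
slide [ 0.07 -0.11  0.86] roll -0.002 | pos [ 0.4552 -0.2087  0.0266] t 38.45
[ 0.5941497   0.37260593 -0.73280663]
```

move_arm(slide=[[0,-0.1,0.2],[0,-0.1,0.4],[0,-0.1,0.6],[0,-0.1,0.7],[0,-0.1,0.7],[0,-0.1,0.7]], roll=[0,0,0,0,0,0])

```text
time: 39.05
position: [0.4532, -0.2084, 0.0185]
tool_rot: [-2.328, -2.11, 0.0]
ft_force: [-0.5, -0.2, -1.1]
grip_width: 0.342
grip_force: 10.0
```

```bash
python3 -c "
from h import *
to(.4542,-.2079,.0178,-.0958);s=monitor.get_state();print(s['ft_force'])"
```

```text
slide [0.06 0.1  0.07] roll -0.002 | pos [ 0.4532 -0.2084  0.0185] t 39.05
[-0.47890063 -0.23033855 -1.13940823]
```

move_arm(slide=[[0.05,0.1,0],[0.05,0.1,0.06],[0.05,0.1,0.06],[0.05,0.1,0.06]], roll=[0,0,0,0])

```text
time: 39.45
position: [0.4545, -0.208, 0.0181]
tool_rot: [2.327, 2.11, 0.001]
ft_force: [0.3, 0.8, 0.4]
grip_width: 0.342
grip_force: 10.0
```

move_arm(slide=[[0,0,0],[0,0,0],[0,0,0],[0,0,0],[0,0,-0.5],[0,0,-2],[0,0,-5],[0,0,-9],[0,0,-13],[0,0,-17],[0,0,-21],[-3,2,-25],[-6,5,-29],[-8,7.5,-31],[-8,7.5,-31],[-8,7.5,-31],[-8,7.5,-31]], roll=[0,0,0,0,0,0,0,0,0,0,0,0,0,0,0,0,0], gripper=4.2)

```text
time: 41.15
position: [0.5199, -0.2945, 0.3279]
tool_rot: [-2.327, -2.109, -0.001]
ft_force: [0.6, -0.8, 0.1]
grip_width: 0.478
grip_force: 0.0
```

Run:
```python
from h import *
s=monitor.get_state();print(s["position"])
c,im=snap("wrist","w10"); cv2.imwrite("pics/w10c.png",cv2.resize(im[0:200,180:440],None,fx=3,fy=3,interpolation=cv2.INTER_CUBIC))
```

```text
[ 0.51992409 -0.29452122  0.32785645]
```

View pics/w10c.png

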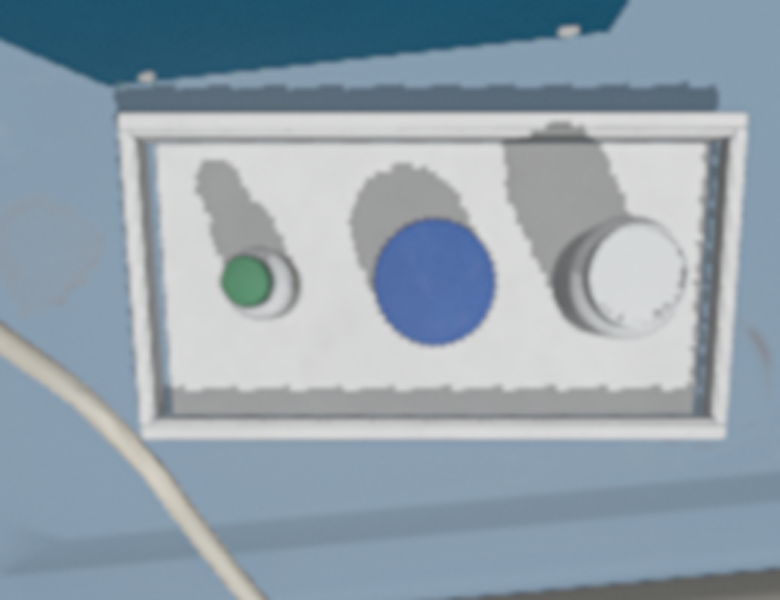

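All four stand in place: dropper cap at (247,281), blue cap at (435,281), bottle lid at (636,272). One numeric check, then hand in.

Run:
```python
from h import *
c=load("w10");B=lambda a:np.array([180,0,180,0])+np.array(a)/3
d=fit(c,B([222,255,273,308]),.0105,.064,.068,[.454,-.208]);k=fit(c,B([373,217,496,345]),.027,.014,.041,[.529,-.215]);w=fit(c,B([586,218,687,328]),.0195,.089,.09,[.6,-.22])
print(d,k,w)
if np.linalg.norm(d[0]-[.4542,-.2079])<.003:
    from bench import workorder; print(workorder.close_job())
```

```text
(array([ 0.4561, -0.2088]), array([-0.6, -0.4,  0.7,  0.4])) (array([ 0.5297, -0.2157]), array([-1. , -1. ,  1. ,  1.1])) (array([ 0.6046, -0.2212]), array([-0.7,  0.1,  0.7, -0.1]))
the job is handed in; nothing more can be done
None
```

The job is handed in: the petri dish is centred in the tray with the blue cap on top, the white bottle stands behind it and the dropper bottle in front. In the last wrist-camera check the cap, the white bottle and the dropper measured within about 2 mm of their targets. The dish was within 1 mm before the cap covered it. Nothing was done with the brown vial or the red bulb, and it took about 41 s of the 141 s allowed.

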